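# Find the release groove in the canister's rim and press the key inside it

## Robot

A 6-joint arm with a two-finger parallel gripper is mounted at the origin on a cart in front of the work surface, level with it; the furniture and walls round the work are solid. World frame = base frame: x ahead of the robot, y to its left, z up, the work surface at z = 0. Lengths are in m, angles in rad, forces in N, time in s.
With the tool pointing down it reaches from about 0.4 to 0.825 m from the base axis. Payload 7 kg.
Tool frame: the origin (TCP) lies midway between the tips of the shut fingers; the grasp point (between the pads) lies 19 mm behind it; z points along the fingers, y is the line along which they close (so a half turn about z gives the same grasp; the last joint's range is limited). The gripper opens to 88 mm and grips with 3 to 60 N. Pads are 19 mm wide; open, the fingers measure 130 mm over their backs; the gripper's body (78 mm by 193 mm) begins 47 mm behind the grasp point.
Start: joints at [1.541, 0.359, 0.012, 0, -1.224, -0.288], TCP at [0.211, 0.641, 0.227] pointing down, gripper open.
Joint ranges: [-3.07, 3.07], [-1.43, 2.12], [-1.02, 1.25], [-3.03, 1.67], [-3.05, -0], [-3.03, 3.03]. Speed limits (rad/s): [2.39, 2.39, 3.01, 3.14, 3.14, 3.14].

## Interface

Orientations are given as a rotation vector (axis times angle).
In Python, from workcell import env gives the robot as it stands.
- The arm moves only by the tool jog_arm, never from a script. Its argument "increments" is a list that holds one entry, the list of rows, each a list of 7 numbers: the turn, a rotation vector about the tool's x, y, z in units of 360 degrees (1.0 is 360 degrees), then the shift along the tool's x, y, z in units of 0.12 m (1.0 is 0.12 m), then the opening, from -1 (shut) to 1 (fully open), so that 0 is half open. A call has 1 to 12 rows; each row is the pose to reach, as a shift and turn from the pose commanded when the call began, along the tool's axes at that moment, turning the shorter way round; what a row does not reach only later rows make up. A row lasts 1/10 s, in which the tool goes at most 50 mm and 8.59 degrees, less where a joint would pass 70% of its speed; a pose out of reach is approached as far as the arm can. A call with a number of a shift or a turn outside -1 to 1 is refused whole. A call with a gripper value outside its range is refused whole. The fingers move at their own pace and stop on an object; the grip force is fixed at half the most. Time passes only in rows, so rows that repeat a pose let the fingers close. It gives the time, the measured TCP pose, the force, the opening and the grip force at its end, in the units of the state.
- env.read_state(): the state, without advancing time (a new reading comes with each control period).
- env.camera(name): name is "scene" or "side" or "wrist"; returns the picture (384x512x3 uint8, blue, green, red); there is no depth.
- env.get_calibration(name): a dict with "fx", "fy", "cx", "cy" (pixels), "R" (3x3) and "t" (3): a world point X has camera coordinates R X + t. Camera axes: x right, y down, z forward; pixel columns grow to the right and rows downward; lengths in m; the calibration is good to about 2 mm. A picture is of the moment at which its call begins: read the wrist's pose just before it. get_calibration takes no time and is no camera call; for the wrist camera it gives the pose at the moment of the call.
- env.close_job(): hands the job in; it is judged then, once.
Trained networks look in the newest picture that a camera, given by its name, has taken for a name from the list of things; names that differ only in an ending like _2 or _b are one class to them, and where a whole thing is asked for, a point or a joint stands for the part that bears it (a point fixed in the world has none). Each returns a list of dicts, best first, with "score" (0 to 1); they miss things now and then, are a little off and sometimes report something else, mostly with a low value. They report only what shows in the picture. A call takes as long as a camera call.
- env.search_frame(camera, name): "bbox" ([left, top, right, bottom] in pixels, round what is visible of it).
- env.masks_of(camera, name): "mask" (384x512 bool, what is visible of it) and "bbox" ([left, top, right, bottom] in pixels, round what is visible of it).
- env.mark_of(camera, name): "point" ([column, row] in pixels: a listed point, or the origin of a listed thing).
The state is a dict: "t": time; "joint_positions": joint angles; "qd": joint speeds; "tau": joint torques, N m; "position": TCP position; "eef_rot": TCP orientation; "force": force on the tool from outside, world axes, zero at the start; "wrist_torque": the same for the moment, N m; "gripper_width": opening from 0.0 (shut) to 1.0 (fully open); "grasp_force": force on a finger pad.
Only numpy, scipy, OpenCV 4.12 (cv2) and the standard library are available. Lean on these libraries where they do the work, as an engineer would, in place of code of your own. Each camera call takes 0.05 s, during which the arm holds its last target. There are 200 camera calls.

## Task

The round sample canister on the bench is locked. With the gripper's fingertips, feel along the top of its black rim until you find the release groove, then press the key inside the groove fully down so that the metal cover pops up and stays up. Do not touch the cover itself, grasp nothing, leave the bottle, tube and cup beside the canister where they stand, and finish with the hand clear of everything.

Things in the scene. Friction and masses are not known exactly. Their poses are not given: they have to be found in the camera images.
- canister: Round grey sample canister bolted to the bench, 200 mm across, with a black ring-shaped rim on top. Origin at the centre of its underside, on the bench; z up; its front (a small bare metal plate on the side) faces its own -x. The rim's one release groove has its middle anywhere within 80 degrees either side of the canister's -x direction, seen from the centre; where is not reported.
- rim_centre (a point): On the canister's axis, at the height of the rim's flat top, 72 mm above the bench. Rim: inner radius 68, outer 100 mm; it does not turn under a fingertip. The groove, black too, cuts through the rim from inside to outside: 42 mm long along the rim at its middle radius of 86 mm (33 mm at the inner edge, 49 at the outer). All else of the rim is smooth and unbroken.
- release_key (a joint): The black key in the bottom of the groove (38 mm along the rim, 28 across). Value in m: 0 = up (its flat top 6 mm below the rim's top), 0.008 = fully down (14 mm below the rim's top, hard stop). It slides straight down, needs about 6 to 8 N, has no spring and stays where it is left.
- cover: Flat round bare metal cover inside the rim, radius 58 mm, with a 10 mm gap all round. Origin on the canister's axis, at bench height while locked. Its top is 66 mm above the bench (67.5 at a low disc of 18 mm radius in the middle). The key drives it up by 1.5 mm per mm of key travel, 12 mm in all. Its heading means nothing. Not to be touched.
- reagent_bottle: Loose small cream plastic reagent bottle with a cap, 30 mm across and 76 mm tall; origin at the centre of its underside. Bystander.
- cap_tube: Loose clear plastic screw-cap tube standing upright, 36 mm across and 97 mm tall; origin at the centre of its underside. Bystander.
- small_cup: Loose small clear plastic cup, 70 mm across and 60 mm tall; origin at the centre of its underside. Bystander.

How it is judged:
By the outcome, as a careful person would: the job done as asked, in the order asked, and still so for the second after the job is handed in, with the robot touching nothing.
It also fails if it takes over 58 s, if anything falls off the work surface, if the arm or the gripper's body presses on something with over 40 N, if the wrist force passes 120 N, or if a joint passes its speed limit or range.

## Working session

There is one attempt and no reset: what is moved stays moved. The work goes in short steps, Python scripts to look and compute and a tool call to move; the robot and the scene stay as the last step left them, time stands still between calls to the robot, and variables do not carry over. Pictures are saved under pics/ and viewed, at most 10 in all, crops included, and the job is handed in when it is done.

Besides the shell and the picture viewer there is one more tool, called as a command line: name --argument value ..., lists and objects as JSON in quotes. jog_arm: Moves the arm, as the interface text tells. Shifts and turns lie within -1 to 1; 1 stands for 0.12 m of shift or 360 degrees of turn. Its arguments: {"type":"object","properties":{"increments":{"type":"array","items":{"type":"array","items":{"type":"array","items":{"type":"number","minimum":-1,"maximum":1}}}}},"required":["increments"]}

```bash
mkdir -p pics; python3 - <<'E'
from workcell import env
import cv2,numpy as np
for c in ["scene","side"]:
    im=env.camera(c); cv2.imwrite(f"pics/{c}0.png",im)
    k=env.get_calibration(c); print(c,k)
    for n in ["canister","rim_centre","cover","release_key","reagent_bottle","cap_tube","small_cup"]:
        m=env.mark_of(c,n)[:1]; print(n,[(x['score'],x['point']) for x in m])
s=env.read_state();print(s)
E
```

```text
scene {'fx': 378.7564036238195, 'fy': 378.7564036238195, 'cx': 250.0876296509831, 'cy': 190.87033874564654, 'R': array([[ 0.64683489, -0.7625888 , -0.00793408],
       [-0.52745493, -0.4398297 , -0.72687078],
       [ 0.55081387,  0.47435025, -0.68672842]]), 't': array([-0.12338439,  0.41888659,  0.53722143])}
canister [(0.64, [286.4, 215.1])]
rim_centre [(0.9, [284.2, 191.0])]
cover [(0.73, [280.5, 212.9])]Traceback (most recent call last):
  File "<stdin>", line 7, in <module>
ValueError: it knows: canister, cap_tube, cover, reagent_bottle, rim_centre, small_cup
```

```bash
cat > h.py <<'E'
from workcell import env
import cv2,numpy as np
def ray(k,p):
    d=k['R'].T@np.array([(p[0]-k['cx'])/k['fx'],(p[1]-k['cy'])/k['fy'],1]); return -k['R'].T@k['t'],d
def onz(k,p,z):
    o,d=ray(k,p); return o+d*(z-o[2])/d[2]
def proj(k,X):
    c=k['R']@np.asarray(X,float)+k['t']; return np.array([k['fx']*c[0]/c[2]+k['cx'],k['fy']*c[1]/c[2]+k['cy']])
E
python3 - <<'E'
from h import *
for c in ["scene","side"]:
    im=env.camera(c); cv2.imwrite(f"pics/{c}1.png",im)
    k=env.get_calibration(c)
    for n,z in [("canister",0),("rim_centre",.072),("cover",0),("reagent_bottle",0),("cap_tube",0),("small_cup",0)]:
        for x in env.mark_of(c,n)[:2]: print(c,n,x['score'],x['point'],onz(k,x['point'],z).round(3))
a=[cv2.imread(f"pics/{c}1.png") for c in("scene","side")]
cv2.imwrite("pics/both.png",cv2.resize(np.vstack(a),(400*1,600)) if 0 else a[0])
s=env.read_state();print(s)
E
```

```text
scene canister 0.84 [282.7, 213.4] [0.534 0.187 0.   ]
scene rim_centre 0.87 [285.2, 195.0] [0.527 0.18  0.072]
scene reagent_bottle 0.9 [238.8, 244.5] [ 0.394  0.206 -0.   ]
scene cap_tube 0.8 [278.5, 269.5] [0.398 0.097 0.   ]
scene small_cup 0.62 [228.1, 194.2] [0.499 0.335 0.   ]
side canister 0.74 [289.8, 227.6] [0.532 0.176 0.   ]
side canister 0.41 [292.6, 201.3] [0.57  0.261 0.   ]
side rim_centre 0.6 [292.0, 199.2] [0.537 0.184 0.072]
side rim_centre 0.17 [223.8, 231.6] [0.378 0.129 0.072]
side cover 0.94 [290.8, 224.9] [0.537 0.183 0.   ]
side reagent_bottle 0.61 [225.3, 234.8] [0.391 0.195 0.   ]
side cap_tube 0.66 [241.2, 270.5] [0.399 0.087 0.   ]
side small_cup 0.58 [255.7, 189.0] [0.499 0.334 0.   ]
{'t': 0.9, 'joint_positions': array([ 1.54110645e+00,  3.58535383e-01,  1.19137690e-02, -3.62361818e-05,
       -1.22410537e+00, -2.88075516e-01]), 'qd': array([-0.00025451,  0.00028027,  0.00125679, -0.00046826, -0.00188465,
       -0.00013871]), 'tau': array([ 2.35246571e-04, -5.82352710e+01,  2.93308049e+01,  7.00252935e+00,
        1.25235438e-02, -1.29893502e-05]), 'position': array([0.21091372, 0.64117642, 0.22660253]), 'eef_rot': array([-3.10195665e+00,  4.97056219e-01,  6.71185523e-05]), 'force': array([-0.42165424,  1.02226138,  0.42564389]), 'wrist_torque': array([-0.01079692,  0.00273196,  0.01279746]), 'grasp_force': 0.0, 'gripper_width': 0.9980587153388277}
```

View pics/scene1.png

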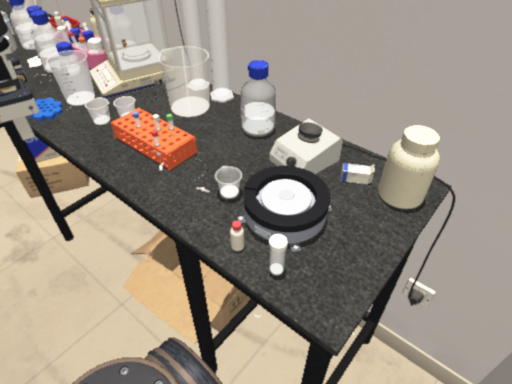

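View pics/side1.png

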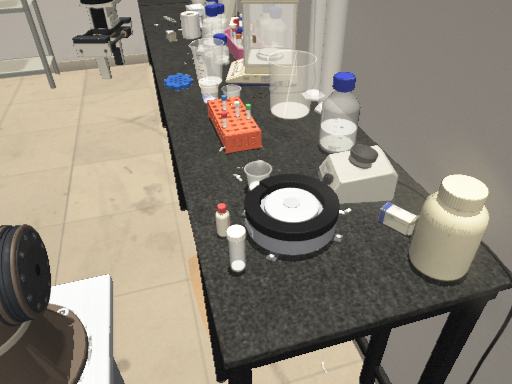

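```bash
python3 - <<'E'
from h import *
o=[]
for c,b in [("scene",(235,155,340,250)),("side",(235,165,350,260))]:
    im=cv2.imread(f"pics/{c}1.png")[b[1]:b[3],b[0]:b[0]+105]
    im=cv2.resize(im,None,fx=3.8,fy=3.8,interpolation=cv2.INTER_CUBIC)
    im=(255*(im/255.)**0.5).astype('uint8'); o.append(im)
cv2.imwrite("pics/crop1.png",np.hstack(o))
k=env.get_calibration("scene")
print(proj(k,[.211,.641,.227]),proj(k,[.53,.182,.072]))
R=cv2.Rodrigues(env.read_state()['eef_rot'])[0];print(R.round(3))
kw=env.get_calibration("wrist");print(kw, (-kw['R'].T@kw['t']), (kw['R']@R).round(3))
E
```

```text
[ 24.46195121 125.03475683] [285.10815658 193.91064839]
[[ 0.95  -0.312 -0.   ]
 [-0.312 -0.95   0.   ]
 [-0.    -0.    -1.   ]]
{'fx': 269.9990053322683, 'fy': 269.9990053322683, 'cx': 256.88113390791386, 'cy': 191.97288193151425, 'R': array([[-3.12755827e-01, -9.49833539e-01,  2.04794466e-04],
       [-9.14494096e-01,  3.01177706e-01,  2.70171312e-01],
       [-2.56679452e-01,  8.43103686e-02, -9.62812246e-01]]), 't': array([ 0.67517056, -0.03479297,  0.38943289])} [0.27930498 0.61894528 0.38421255] [[-0.     1.    -0.   ]
 [-0.963 -0.    -0.27 ]
 [-0.27   0.     0.963]]
```

View pics/crop1.png

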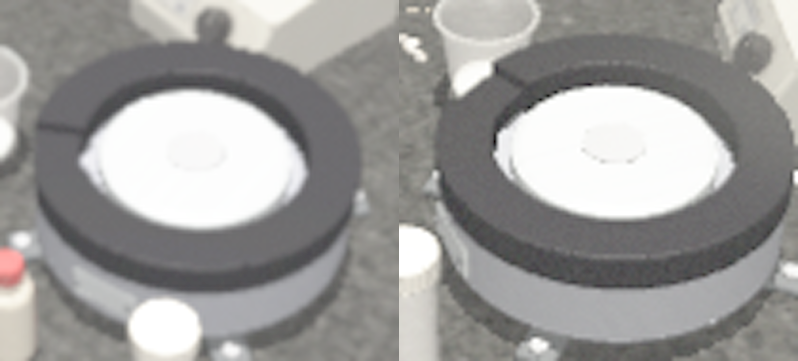

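```bash
python3 - <<'E'
from h import *
from scipy.optimize import least_squares
# fit centre from cover (bright disc) & rim outer guess
ctr=[]
for c in ["scene","side"]:
    k=env.get_calibration(c); print(c,"cam",-k['R'].T@k['t'])
    im=cv2.imread(f"pics/{c}1.png")
    env.camera(c)
    for n in ("canister","cover"):
        r=env.masks_of(c,n)
        if r: print(n,r[0]['score'],r[0]['bbox'],r[0]['mask'].sum())
        if r and n=="canister":
            m=r[0]['mask'].astype('uint8')
            hull=cv2.convexHull(np.argwhere(m)[:,::-1].astype(np.int32))[:,0]
            P=np.array([onz(k,p,.072)[:2] for p in hull])
            print(cv2.minEnclosingCircle(P.astype('float32')))
    g=cv2.cvtColor(im,cv2.COLOR_BGR2GRAY)
    m=(g>150).astype('uint8'); q=proj(k,[.53,.182,.067]).astype(int)
    n,l,st,ce=cv2.connectedComponentsWithStats(m); L=l[q[1],q[0]]
    cs=max(cv2.findContours((l==L).astype('uint8'),0,1)[0],key=len)[:,0]
    e=cv2.fitEllipse(cs); print(st[L],e,onz(k,e[0],.066))
k={c:env.get_calibration(c) for c in("scene","side")}
C=np.array([.533,.182])
def az(c,u,v,z=.072):
    P=onz(k[c],(u,v),z)[:2]-C; return P.round(3),np.hypot(*P).round(3),np.degrees(np.arctan2(P[1],P[0])).round(1)
for x in (35,60,85): print("scene",az("scene",235+x/3.8,155+(124+x*.09)/3.8))
for x,y in ((495,67),(530,88)): print("side",az("side",235+(x-399)/3.8,165+y/3.8))
for x,y in((75,268),(135,305),(105,287)):print("plate",az("scene",235+x/3.8,155+y/3.8,.025))
print("plate",az("side",235+(457-399)/3.8,165+245/3.8,.03))
E
```

```text
scene cam [ 0.00484411 -0.16468391  0.6724227 ]
canister 0.73 [239.0, 163.0, 330.9, 249.5] 5510
((0.5103310346603394, 0.15984666347503662), 0.13384190201759338)
cover 0.7 [258.7, 177.8, 312.8, 214.3] 1456
[ 256  179   59   36 1533] ((285.8416442871094, 196.6256103515625), (34.40959167480469, 54.81205368041992), 94.20103454589844) [0.52908505 0.1788258  0.066     ]
side cam [ 0.28996566 -0.42866812  0.59247087]
canister 0.94 [242.1, 173.6, 342.3, 262.4] 6521
((0.512985110282898, 0.14875684678554535), 0.13878808915615082)
cover 0.62 [266.3, 185.3, 319.0, 224.3] 1562
[ 260  188   63   34 1579] ((291.20538330078125, 204.65380859375), (33.05237579345703, 58.6429443359375), 93.03981018066406) [0.5320766  0.17454671 0.066     ]
scene (array([-0.049,  0.084]), np.float64(0.097), np.float64(120.4))
scene (array([-0.041,  0.071]), np.float64(0.082), np.float64(120.0))
scene (array([-0.033,  0.058]), np.float64(0.066), np.float64(119.4))
side (array([-0.043,  0.079]), np.float64(0.09), np.float64(118.3))
side (array([-0.029,  0.054]), np.float64(0.061), np.float64(118.7))
plate (array([-0.089,  0.018]), np.float64(0.091), np.float64(168.4))
plate (array([-0.089, -0.027]), np.float64(0.093), np.float64(-163.3))
plate (array([-0.09 , -0.005]), np.float64(0.09), np.float64(-177.0))
plate (array([-0.094, -0.018]), np.float64(0.096), np.float64(-169.1))
```

```bash
python3 - <<'E'
from h import *
for n,p in [("beaker",(188,112)),("rack",(120,135)),("rackr",(190,160)),("jar",(258,133)),("stir",(280,160)),("edge",(170,215))]:
    print(n,onz(env.get_calibration("scene"),p,0).round(2))
E
```

```text
beaker [0.7  0.71 0.  ]
rack [0.48 0.77 0.  ]
rackr [0.53 0.51 0.  ]
jar [0.76 0.45 0.  ]
stir [0.7  0.32 0.  ]
edge [0.35 0.39 0.  ]
```

jog_arm --increments '[[[0,0,0,0.3,0.26,0,-1],[0,0,0,0.6,0.53,0,-1],[0,0,0,0.8,0.7,0,-1],[0,0,0,0.8,0.7,0,-1]]]'

```text
t: 1.6
position: [0.2774, 0.5283, 0.2274]
eef_rot: [-3.101, 0.501, 0.0]
force: [-0.5, 1.0, -0.2]
gripper_width: 0.698
grasp_force: 0.0
```

jog_arm --increments '[[[0,0,0,0.28,0.26,0,-1],[0,0,0,0.56,0.52,0,-1],[0,0,0,0.84,0.78,0,-1],[0,0,0,1,0.98,0,-1],[0,0,0,1,0.98,0,-1]]]'

```text
t: 2.1
position: [0.3539, 0.3795, 0.2271]
eef_rot: [-3.101, 0.501, -0.0]
force: [0.8, 1.1, 0.4]
gripper_width: 0.246
grasp_force: 0.0
```

jog_arm --increments '[[[0,0,0.023,0.28,0.26,0,-1],[0,0,0.046,0.56,0.52,0,-1],[0,0,0.069,0.84,0.78,0,-1],[0,0,0.092,1,0.98,0,-1],[0,0,0.115,1,0.98,0,-1],[0,0,0.138,1,0.98,0,-1],[0,0,0.161,1,0.98,0,-1],[0,0,0.184,1,0.98,0,-1],[0,0,0.207,1,0.98,0,-1],[0,0,0.23,1,0.98,0,-1],[0,0,0.253,1,0.98,0,-1],[0,0,0.28,1,0.98,0,-1]]]'

```text
t: 3.3
position: [0.4305, 0.2338, 0.2267]
eef_rot: [-1.613, 2.695, 0.0]
force: [-0.2, 0.6, 0.4]
gripper_width: 0.004
grasp_force: 0.0
```

```bash
python3 - <<'E'
from h import *
s=env.read_state();print(s['t'],s['position'],s['force'],s['gripper_width'],s['joint_positions'].round(2))
R=cv2.Rodrigues(s['eef_rot'])[0];print(R.round(3))
k=env.get_calibration("wrist");im=env.camera("wrist");cv2.imwrite("pics/w0.png",im);np.save("w0.npy",k,allow_pickle=True)
im=(255*(im/255.)**0.5).astype('uint8')
C=np.array([.532,.179])
for r,z,c in((.1,.072,(0,255,0)),(.068,.072,(0,255,255))):
  for a in range(0,360,5):
    p=proj(k,[C[0]+r*np.cos(np.radians(a)),C[1]+r*np.sin(np.radians(a)),z])
    if 0<p[0]<512 and 0<p[1]<384:
        cv2.circle(im,tuple(p.astype(int)),1,c,-1)
        if a%30==0 and r==.1: cv2.putText(im,str(a),tuple(p.astype(int)),0,.4,(0,0,255))
cv2.imwrite("pics/w0o.png",im)
E
```

```text
3.3 [0.43050994 0.23383221 0.22667067] [-0.19512343  0.61620193  0.3619731 ] 0.004302263417981975 [ 0.9   0.05 -0.38  0.   -1.14 -1.39]
[[-0.473 -0.881  0.   ]
 [-0.881  0.473  0.   ]
 [-0.    -0.    -1.   ]]
```

View pics/w0o.png

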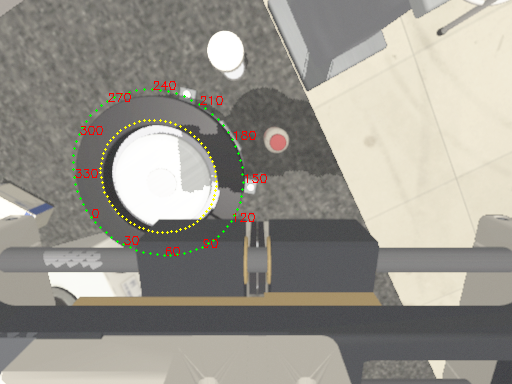

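```bash
python3 - <<'E'
from h import *
im=cv2.imread("pics/w0.png")[70:250,65:265]
im=cv2.resize(im,None,fx=3.3,fy=3.3,interpolation=cv2.INTER_CUBIC)
cv2.imwrite("pics/w0c.png",np.clip(im.astype(float)*3,0,255).astype('uint8'))
E
```

```text
(no output)
```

View pics/w0c.png

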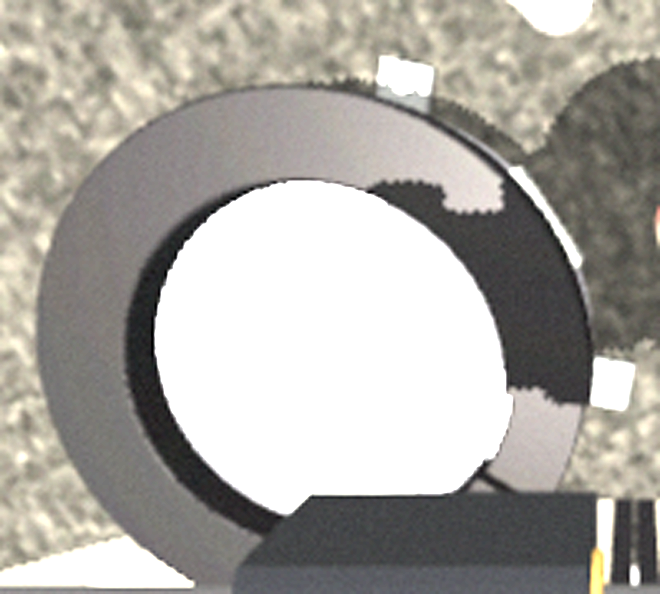

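jog_arm --increments '[[[0,0,-0.015,0.144,-0.243,0.2,-1],[0,0,-0.031,0.144,-0.243,0.5,-1],[0,0,-0.031,0.144,-0.243,0.8,-1],[0,0,-0.031,0.144,-0.243,1,-1],[0,0,-0.031,0.144,-0.243,1,-1]]]'

```text
t: 3.85
position: [0.4465, 0.203, 0.1036]
eef_rot: [1.874, -2.514, 0.001]
force: [0.7, 0.1, -1.2]
gripper_width: 0.005
grasp_force: 0.0
```

```bash
python3 - <<'E'
from h import *
s=env.read_state();print(s['t'],s['position'],s['force'],s['gripper_width'],s['joint_positions'].round(2))
R=cv2.Rodrigues(s['eef_rot'])[0];print(R.round(3))
o=[]
for c in("scene","side"):
    k=env.get_calibration(c);im=env.camera(c)
    u,v=proj(k,[.5,.19,.09]).astype(int);im=im[v-80:v+80,u-80:u+80]
    o.append(cv2.resize(im,None,fx=2.5,fy=2.5,interpolation=cv2.INTER_CUBIC))
cv2.imwrite("pics/c2.png",(255*(np.hstack(o)/255.)**.5).astype('uint8'))
E
```

```text
3.85 [0.44646081 0.20299441 0.10360987] [ 0.74080941  0.14675277 -1.15851714] 0.0053857543325880955 [ 0.83  0.18 -0.55 -0.   -0.85 -1.12]
[[-0.285 -0.958 -0.004]
 [-0.958  0.285 -0.004]
 [ 0.005  0.003 -1.   ]]
```

View pics/c2.png

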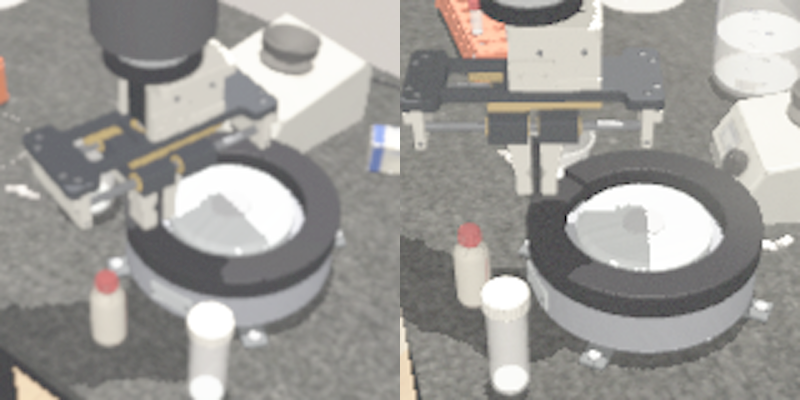

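jog_arm --increments '[[[0,0,0,0,0,0.1,-1],[0,0,0,0,0,0.2,-1],[0,0,0,0,0,0.22,-1],[0,0,0,0,0,0.22,-1]]]'

```text
t: 4.35
position: [0.4482, 0.2043, 0.0805]
eef_rot: [-1.875, 2.52, -0.0]
force: [-0.1, -0.1, 0.7]
gripper_width: 0.005
grasp_force: 0.0
```

jog_arm --increments '[[[0,0,0,0,0,0.01,-1],[0,0,0,0,0,0.02,-1],[0,0,0,0,0,0.03,-1],[0,0,0,0,0,0.03,-1]]]'

```text
t: 4.75
position: [0.4481, 0.204, 0.0766]
eef_rot: [-1.875, 2.521, 0.0]
force: [1.0, 0.1, -0.9]
gripper_width: 0.005
grasp_force: 0.0
```

jog_arm --increments '[[[0,0,0,0,0,0.01,-1],[0,0,0,0,0,0.02,-1],[0,0,0,0,0,0.03,-1],[0,0,0,0,0,0.03,-1]]]'

```text
t: 5.15
position: [0.4479, 0.2039, 0.0727]
eef_rot: [1.874, -2.521, 0.0]
force: [0.4, -0.8, 1.1]
gripper_width: 0.005
grasp_force: 0.0
```

jog_arm --increments '[[[0,0,0,0,0,0.005,-1],[0,0,0,0,0,0.01,-1],[0,0,0,0,0,0.01,-1]]]'

```text
t: 5.45
position: [0.4481, 0.2041, 0.0723]
eef_rot: [-1.875, 2.521, -0.0]
force: [-2.0, -1.8, 5.9]
gripper_width: 0.004
grasp_force: 3.2
```

jog_arm --increments '[[[0,0,0.0056,-0.0255,0,0,-1],[0,0,0.0111,-0.051,-0.002,0,-1],[0,0,0.0167,-0.0764,-0.004,0,-1],[0,0,0.0222,-0.1017,-0.007,0,-1],[0,0,0.0278,-0.1269,-0.011,0,-1],[0,0,0.0278,-0.1269,-0.011,0,-1]]]'

```text
t: 6.05
position: [0.4517, 0.2142, 0.0721]
eef_rot: [1.642, -2.67, 0.006]
force: [-6.1, -13.7, 19.2]
gripper_width: 0.007
grasp_force: 9.5
```

jog_arm --increments '[[[0,0,0,0,0,-0.003,-1],[0,0,0,0,0,-0.006,-1],[0,0,0,0,0,-0.006,-1]]]'

```text
t: 6.35
position: [0.4539, 0.2185, 0.0726]
eef_rot: [-1.647, 2.674, 0.0]
force: [-0.6, -0.2, 0.0]
gripper_width: 0.006
grasp_force: 0.0
```

jog_arm --increments '[[[0,0,0,0,0,0.003,-1],[0,0,0.0056,-0.0255,0,0.003,-1],[0,0,0.0111,-0.051,-0.002,0.003,-1],[0,0,0.0167,-0.0764,-0.004,0.003,-1],[0,0,0.0167,-0.0764,-0.004,0.003,-1]]]'

```text
t: 6.85
position: [0.4566, 0.2235, 0.0722]
eef_rot: [1.501, -2.753, 0.005]
force: [-6.2, -10.4, 15.4]
gripper_width: 0.006
grasp_force: 7.5
```

jog_arm --increments '[[[0,0,0.0056,-0.0255,0,0,-1],[0,0,0.0111,-0.051,-0.002,0,-1],[0,0,0.0167,-0.0764,-0.004,0,-1],[0,0,0.0167,-0.0764,-0.004,0,-1]]]'

```text
t: 7.25
position: [0.462, 0.231, 0.0721]
eef_rot: [1.354, -2.829, 0.005]
force: [-7.0, -8.8, 14.3]
gripper_width: 0.006
grasp_force: 7.0
```

jog_arm --increments '[[[0,0,0.0056,-0.0255,0,0,-1],[0,0,0.0111,-0.051,-0.002,0,-1],[0,0,0.0167,-0.0764,-0.004,0,-1],[0,0,0.0167,-0.0764,-0.004,0,-1]]]'

```text
t: 7.65
position: [0.47, 0.2408, 0.072]
eef_rot: [-1.207, 2.9, 0.0]
force: [-0.7, 1.0, 0.2]
gripper_width: 0.005
grasp_force: 0.0
```

jog_arm --increments '[[[0,0,0,0,0,0.01,-1],[0,0,0,0,0,0.02,-1],[0,0,0,0,0,0.025,-1],[0,0,0,0,0,0.025,-1]]]'

```text
t: 8.05
position: [0.4703, 0.2412, 0.0696]
eef_rot: [-1.209, 2.898, 0.001]
force: [-1.3, 0.6, 4.6]
gripper_width: 0.007
grasp_force: 1.9
```

jog_arm --increments '[[[0,0,0,0,0,-0.008,-1],[0,0,0.0056,-0.015,0,-0.008,-1],[0,0,0.0056,-0.03,0,-0.008,-1],[0,0,0.0056,-0.03,0,0,-1],[0,0,0.0056,-0.03,0,0,-1]]]'

```text
t: 8.55
position: [0.472, 0.2429, 0.0687]
eef_rot: [1.158, -2.92, 0.0]
force: [0.4, 0.8, -0.1]
gripper_width: 0.003
grasp_force: 0.0
```

```bash
python3 - <<'E'
from h import *
s=env.read_state();print(s['t'],s['position'],s['force'],s['wrist_torque'],s['gripper_width'],s['grasp_force'])
print(cv2.Rodrigues(s['eef_rot'])[0].round(3))
o=[]
for c in("scene","side"):
    k=env.get_calibration(c);im=env.camera(c)
    u,v=proj(k,[.49,.22,.08]).astype(int);im=im[v-50:v+50,u-50:u+50]
    o.append(cv2.resize(im,None,fx=4,fy=4,interpolation=cv2.INTER_CUBIC))
cv2.imwrite("pics/c3.png",(255*(np.hstack(o)/255.)**.45).astype('uint8'))
E
```

```text
8.55 [0.47200252 0.24285781 0.06873137] [ 0.41060512  0.79838795 -0.10953161] [ 0.09324425 -0.134806    0.00497457] 0.002534844651252134 0.002841179161805485
[[-0.728 -0.685 -0.001]
 [-0.685  0.728 -0.   ]
 [ 0.001  0.    -1.   ]]
```

View pics/c3.png

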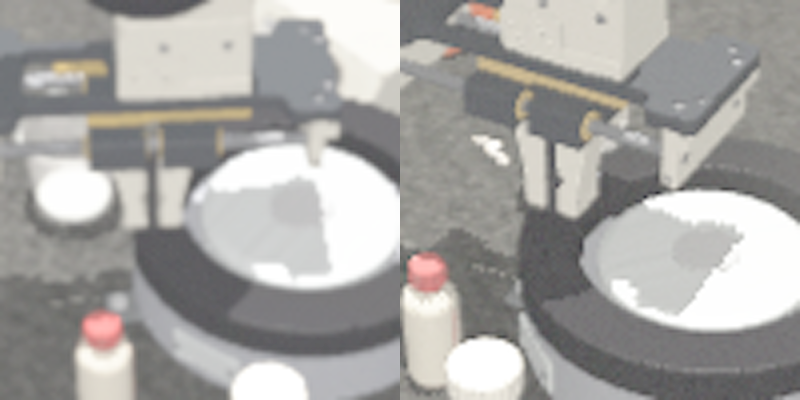

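jog_arm --increments '[[[0,0,0.0042,-0.019,0,0,-1],[0,0,0.0083,-0.038,-0.001,0,-1],[0,0,0.0083,-0.038,-0.001,0.01,-1],[0,0,0.0083,-0.038,-0.001,0.02,-1],[0,0,0.0083,-0.038,-0.001,0.03,-1],[0,0,0.0083,-0.038,-0.001,0.03,-1]]]'

```text
t: 9.25
position: [0.4757, 0.2462, 0.0657]
eef_rot: [-1.081, 2.95, -0.0]
force: [-0.7, -0.1, 2.4]
gripper_width: 0.009
grasp_force: 1.3
```

jog_arm --increments '[[[0,0,0,0,0,0.01,-1],[0,0,0,0,0,0.015,-1],[0,0,0,0,0,0.02,-1],[0,0,0,0,0,0.025,-1],[0,0,0,0,0,0.03,-1],[0,0,0,0,0,0.03,-1]]]'

```text
t: 9.85
position: [0.4757, 0.2462, 0.0623]
eef_rot: [-1.081, 2.95, 0.0]
force: [-1.9, -0.2, 5.8]
gripper_width: 0.003
grasp_force: 2.7
```

jog_arm --increments '[[[0,0,0,0,0,0.008,-1],[0,0,0,0,0,0.016,-1],[0,0,0,0,0,0.024,-1],[0,0,0,0,0,0.032,-1],[0,0,0,0,0,0.036,-1],[0,0,0,0,0,0.036,-1]]]'

```text
t: 10.45
position: [0.4757, 0.2462, 0.0582]
eef_rot: [-1.081, 2.949, 0.0]
force: [-3.0, -0.0, 8.0]
gripper_width: 0.008
grasp_force: 3.7
```

jog_arm --increments '[[[0,0,0,0,0,0.003,-1],[0,0,0,0,0,0.006,-1],[0,0,0,0,0,0.006,-1]]]'

```text
t: 10.75
position: [0.4757, 0.2463, 0.058]
eef_rot: [-1.081, 2.949, 0.0]
force: [-5.2, -0.6, 13.0]
gripper_width: 0.004
grasp_force: 6.7
```

jog_arm --increments '[[[0,0,0,0,0,0.003,-1],[0,0,0,0,0,0.006,-1],[0,0,0,0,0,0.006,-1]]]'

```text
t: 11.05
position: [0.4758, 0.2464, 0.0578]
eef_rot: [-1.081, 2.949, 0.0]
force: [-7.5, -0.8, 18.4]
gripper_width: 0.004
grasp_force: 9.6
```

jog_arm --increments '[[[0,0,0,0,0,-0.03,-1],[0,0,0,0,0,-0.1,-1],[0,0,0,0,0,-0.3,-1],[0,0,0,0,0,-0.6,-1],[0,0,0,0,0,-0.9,-1],[0,0,0,0,0,-1,-1],[0,0,0,0,0,-1,-1]]]'

```text
t: 11.75
position: [0.4766, 0.2469, 0.1785]
eef_rot: [-1.079, 2.946, 0.003]
force: [0.6, 0.4, -0.8]
gripper_width: 0.003
grasp_force: 0.0
```

jog_arm --increments '[[[0,0,0,-0.1,0.2,-0.3,-1],[0,0,0,-0.2,0.5,-0.6,-1],[0,0,0,-0.2,0.8,-0.7,-1],[0,0,0,-0.2,1,-0.7,-1],[0,0,0,-0.2,1,-0.7,-1],[0,0,0,-0.2,1,-0.7,-1]]]'

```text
t: 12.35
position: [0.4158, 0.3531, 0.2589]
eef_rot: [1.082, -2.948, 0.002]
force: [0.3, -0.0, -0.5]
gripper_width: 0.003
grasp_force: 0.0
```

```bash
python3 - <<'E'
from h import *
s=env.read_state();print(s['t'],s['position'],s['force'],np.abs(s['qd']).max())
o=[]
for c in("scene","side"):
    k=env.get_calibration(c);im=env.camera(c)
    u,v=proj(k,[.49,.19,.08]).astype(int);im=im[v-80:v+80,u-80:u+80]
    o.append(cv2.resize(im,None,fx=2.5,fy=2.5,interpolation=cv2.INTER_CUBIC))
    for n in("reagent_bottle","cap_tube","small_cup"):
        for x in env.mark_of(c,n)[:1]: print(c,n,x['score'],onz(k,x['point'],0).round(3))
cv2.imwrite("pics/c4.png",(255*(np.hstack(o)/255.)**.6).astype('uint8'))
E
```

```text
12.35 [0.41581398 0.35314101 0.25887811] [ 0.31455304 -0.04395033 -0.46059345] 0.023221929824169915
scene reagent_bottle 0.75 [0.397 0.211 0.   ]
scene cap_tube 0.55 [0.393 0.104 0.   ]
scene small_cup 0.73 [0.501 0.333 0.   ]
side reagent_bottle 0.94 [0.387 0.194 0.   ]
side cap_tube 0.83 [0.397 0.098 0.   ]
side small_cup 0.64 [0.49  0.332 0.   ]
```

View pics/c4.png

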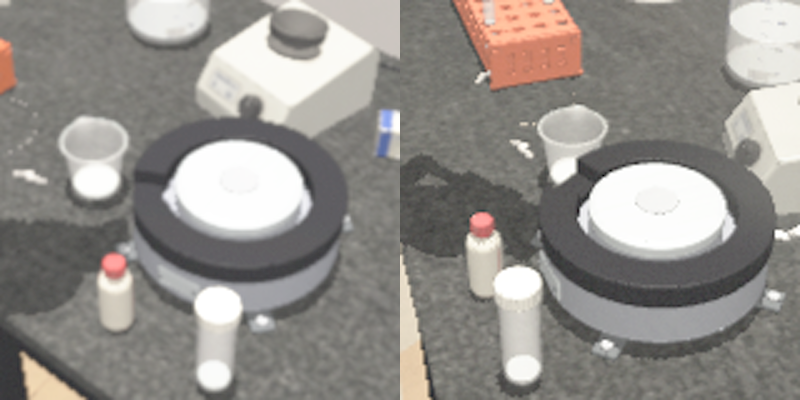

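The picture shows the cover standing proud of the rim (about (238,180) on the left, (657,205) on the right). The groove is deepened at its dark wall, (150,180). The bottle, tube and cup have not moved, and the hand is clear.

```bash
python3 -c "
from workcell import env
print(env.close_job())"
```

```text
the job is handed in; nothing more can be done
None
```

I felt along the rim to the release groove and pressed the key down to its hard stop. The cover popped up and is staying up, the bottle, tube and cup are where they were, the hand is clear, and the job is handed in.

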